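# Put the flanged bushing away in the sliding-cover parts case

## Task

Slide back the cover of the grey parts case, stand the flanged steel bushing inside on its flange, and slide the cover fully shut again. Take the bushing with the wide foot, not the plain one, the bearing or the nut beside it.

Things in the scene. Friction and masses are not known exactly. Their poses are not given: they have to be found in the camera images.
- case: Grey steel parts case fixed to the bench, outside 140 (x) x 210 (y) x 63 mm high, walls and floor 6 mm; mouth 116 mm wide in x between lips, inside 198 mm long in y, 48 mm from inner floor to cover. Origin: centre of its underside on the bench, z up; y points the way the cover opens, to the robot's left within 20 degrees. The -y end wall is 63 mm high; the +y one 53, the cover passes over it.
- cover (a joint): Opening of the flat aluminium cover (126 x 204 x 5 mm, top face 59 mm above the bench) along the case's +y, in m: 0 shut, 0.14 fully open (stops at both). Starts 0 to 0.02. About 2 N friction plus slight damping; stays where left, cannot lift off. Opened by d, it uncovers the inside from y = -0.099 to -0.099 + d (case frame) and juts out d past the +y end.
- cover_handle (a point): Point in the cover's black handle, moving with it: in the case's frame x = 0, y = cover opening, z = 81 mm; axes as the case's. The handle is an upright bar in the middle of the cover, 60 mm long along the case's x, 12 mm thick along its y, from 59 to 89 mm above the bench (the point is 22 mm above the cover). Pinch it from above across the 12 mm.
- flanged_bushing: Steel bushing standing on its flange: barrel 28 mm diameter, round foot flange 42 mm diameter and 6 mm thick, 40 mm high in all, 0.1 to 0.2 kg. Origin: centre of its underside, z up. Stands right of the case in one of four places 90 mm or more apart; the others hold a plain bushing (28 mm, 40 high, no flange), a flat bearing (52 mm, 15 high) and a hex nut (36 mm, 18 high), all steel.

How it is judged:
On the way, in this order (a step that is already met when the one before it is completed fails the run):
1. the cover is slid back at least 60 mm (value of joint cover above 0.06 m), for 0.1 s.
2. the flanged bushing stands on its flange on the floor of the case (x of flanged_bushing in the frame of case between -0.064 and 0.064 m and y of flanged_bushing in the frame of case between -0.099 and 0.099 m and z of flanged_bushing in the frame of case below 0.012 m and angle between flanged_bushing's own z axis and vertical below 0.18 rad), for 0.2 s.
At the end, for the whole second after the job is handed in: The flanged bushing stands at rest on its flange on the floor of the case (within 10 degrees of upright), anywhere inside, and the cover is shut to within 10 mm (all of step 2 and linear speed of flanged_bushing below 0.02 m/s and value of joint cover below 0.01 m); the robot touches nothing.
It also fails if it takes over 56 s, if anything falls off the work surface, if the arm or the gripper's body presses on something with over 40 N, if the wrist force passes 120 N, or if a joint passes its speed limit or range.

## Robot

A 6-joint arm with a two-finger parallel gripper is mounted at the origin on the work surface. World frame = base frame: x ahead of the robot, y to its left, z up, the work surface at z = 0. Lengths are in m, angles in rad, forces in N, time in s.
With the tool pointing down it reaches from about 0.325 to 0.775 m from the base axis. Payload 9.3 kg.
Tool frame: the origin (TCP) lies at the very end of the fingers, on their centre line; the grasp point (between the pads) lies 19 mm behind it; z points along the fingers, x is the direction in which the jaws open and shut, and the axes are right-handed (so a half turn about z gives the same grasp; the last joint's range is limited). The gripper opens to 85 mm and grips with 20 to 120 N. Pads are 22 mm wide; open, the fingers measure 114 mm over their backs; the gripper's body (76 mm by 85 mm) begins 54 mm behind the grasp point. The pads swing forward as they close: fully open they stand 13 mm farther back than shut.
Start: joints at [-1.284, 0.259, 0.021, 1.334, 0, 1.418], TCP at [0.234, -0.498, 0.2] pointing down, gripper open.
Joint ranges: [-3.04, 3.04], [-0.91, 1.82], [-1.04, 1.36], [-1.92, 1.95], [-1.52, 1.45], [-3.14, 3.14]. Speed limits (rad/s): [2.22, 2.22, 2.79, 3.14, 3.14, 3.14].

## Interface

Orientations are given as a unit quaternion [w, x, y, z].
In Python, from workcell import readout, get_image, ticket, spot_in gives the robot as it stands.
- The arm moves only by the shell command python3 -m creep 'ROWS' [FORCE]. ROWS is JSON, a list of rows, each an object of numbers: "tx", "ty", "tz": the shift along the tool's x, y, z in m; "wx", "wy", "wz": the turn, a rotation vector about the tool's x, y, z in degrees; "hand": the opening, from -1 (shut) to 1 (fully open). In form: [{"tx": .., "ty": .., "tz": .., "wx": .., "wy": .., "wz": .., "hand": ..}, ...]. A call has 1 to 12 rows; each row shifts and turns the commanded pose from where the row before left it, along the tool's axes as they then stand; what a row does not reach is not made up. A row lasts 1/8 s, in which the tool goes at most 62.5 mm and 10.7 degrees, less where a joint would pass 70% of its speed; a pose out of reach is approached as far as the arm can. A call is refused whole if a number of a shift passes 0.0625 or a number of a turn 10.7, either way. A call with a gripper value outside its range is refused whole. The fingers move at their own pace and stop on an object; FORCE is the grip in N (left out, the last holds). Time passes only in rows, so rows that do not move let the fingers close. It gives the time, the measured TCP pose, the force and the opening at its end, in the units of the state.
- readout.get_obs(): the state, without advancing time (a new reading comes with each control period).
- get_image(name): name is "scene" or "top" or "wrist"; returns a dict with "color" (400x640x3 uint8, red, green, blue), "fov_y" (degrees; the focal length in pixels is half the picture's height over the tangent of half this angle, whatever the lens; pixels are square), "cx", "cy" (the principal point, pixels), "k1" (the pictures are not rectified: a ray, as slopes to the right and down, at radius r is drawn at 1 + k1 r^2 times it, then the intrinsics apply), "eye" and "attitude" of the camera in the world; the wrist camera has in their place "hand_eye" (4x4, takes a point from camera to tool coordinates, whose origin is the TCP and whose axes are the tool frame's). Camera axes: x right, y up, looking along -z (the intrinsics and any distortion apply to the point x, -y, -z); pixel columns grow to the right and rows downward; lengths in m; the calibration is good to about 2 mm. A picture is of the moment at which its call begins: read the wrist's pose just before it. There is no depth.
- ticket.sign_off(): hands the job in, once; it reports no verdict.
Trained networks look in the newest picture that a camera, given by its name, has taken for a name from the list of things; names that differ only in an ending like _2 or _b are one class to them, and where a whole thing is asked for, a point or a joint stands for the part that bears it (a point fixed in the world has none). Each returns a list of dicts, best first, with "p" (0 to 1); they miss things now and then, are a little off and sometimes report something else, mostly with a low value. They report only what shows in the picture. A call takes as long as a camera call.
- spot_in(camera, target): "centre" ([column, row] in pixels, amid what is visible of it).
The state is a dict: "clock": time; "q": joint angles; "dq": joint speeds; "effort": joint torques, N m; "tool_pos": TCP position; "orientation": TCP orientation; "ft_force": force on the tool from outside, world axes, zero at the start; "wrist_torque": the same for the moment, N m; "opening": opening from 0.0 (shut) to 1.0 (fully open).
Only numpy, scipy, OpenCV 4.12 (cv2) and the standard library are available. Lean on these libraries where they do the work, as an engineer would, in place of code of your own. Each camera call takes 0.05 s, during which the arm holds its last target. There are 200 camera calls.

## Working session

There is one attempt and no reset: what is moved stays moved. The work goes in short steps, Python scripts to look and compute and a shell command to move; the robot and the scene stay as the last step left them, time stands still between calls to the robot, and variables do not carry over. Pictures are saved under pics/ and viewed, about 8 in all and at most 12, crops included, and the job is handed in when it is done.

```bash
ls; mkdir -p pics
cat > h.py <<'E'
import numpy as np, cv2
from scipy.spatial.transform import Rotation as R
from workcell import readout, get_image, ticket, spot_in
def quat(q): return R.from_quat([q[1],q[2],q[3],q[0]])
def cam(name):
    o=readout.get_obs(); im=get_image(name)
    if 'hand_eye' in im:
        H=np.array(im['hand_eye']); Rt=quat(o['orientation']).as_matrix()
        im['C']=Rt@H[:3,3]+np.array(o['tool_pos']); im['M']=Rt@H[:3,:3]
    else:
        im['C']=np.array(im['eye']); a=np.array(im['attitude'],float)
        im['M']=quat(a).as_matrix() if a.size==4 else a.reshape(3,3)
    im['f']=200/np.tan(np.radians(im['fov_y'])/2); return im
def toworld(im,px,z):
    K=np.array([[im['f'],0,im['cx']],[0,im['f'],im['cy']],[0,0,1]])
    u=cv2.undistortPoints(np.array([[px]],float),K,np.array([im['k1'],0,0,0.]))[0,0]
    d=im['M']@np.array([u[0],-u[1],-1]); return im['C']+d*(z-im['C'][2])/d[2]
def save(im,n): cv2.imwrite('pics/'+n,im['color'][:,:,::-1])
def proj(im,P):
    p=im['M'].T@(np.array(P)-im['C']); s=np.array([p[0],-p[1]])/-p[2]; s=s*(1+im['k1']*(s@s))
    return s*im['f']+[im['cx'],im['cy']]
E
python3 - <<'E'
from h import *
o=readout.get_obs(); print(o)
for c in ['top','scene']:
    im=cam(c); save(im,c+'1.png'); print(c,im['C'],im['f'],im['k1'])
    for t,z in [('case',.06),('cover',.059),('cover_handle',.081),('flanged_bushing',.02)]:
        for r in spot_in(c,t)[:3]: print(t,r,toworld(im,r['centre'],z).round(3))
E
```

```text
pics
{'clock': 0.0, 'q': array([-1.28360451e+00,  2.59196505e-01,  2.07571319e-02,  1.33371487e+00,
       -2.52493569e-05,  1.41820394e+00]), 'dq': array([ 1.36083263e-05, -9.04562672e-05, -6.27211852e-04, -1.39898121e-03,
       -1.19493794e-04,  1.22754615e-04]), 'effort': array([-1.98072298e-04, -5.55642986e+01,  3.44524240e+01,  1.35857170e-02,
       -9.32969260e-05, -2.09980368e-05]), 'tool_pos': array([ 0.23405626, -0.49734587,  0.19896204]), 'orientation': array([-4.37215966e-04,  8.44317351e-01, -5.35843027e-01, -5.19601393e-04]), 'ft_force': array([-0.35455818, -0.60239799,  0.04820966]), 'wrist_torque': array([-0.00806669,  0.03297186,  0.02282527]), 'opening': 1.0000136425644304}
top [ 0.36128369 -0.0743102   0.89714247] 435.35648727504747 0.032912571359031285
case {'centre': [198.2, 163.4], 'p': 0.66} [0.554 0.153 0.06 ]
cover {'centre': [193.0, 163.0], 'p': 0.64} [0.555 0.163 0.059]
cover {'centre': [199.3, 160.4], 'p': 0.52} [0.56  0.151 0.059]
cover_handle {'centre': [194.8, 160.9], 'p': 0.65} [0.554 0.153 0.081]
flanged_bushing {'centre': [420.4, 162.7], 'p': 0.87} [ 0.563 -0.294  0.02 ]
scene [0.97785538 0.04524898 0.71476113] 392.97435819792344 -0.09073911449546
case {'centre': [421.7, 262.2], 'p': 0.69} [0.579 0.15  0.06 ]
cover {'centre': [428.3, 256.4], 'p': 0.64} [0.563 0.162 0.059]
cover_handle {'centre': [426.9, 251.8], 'p': 0.69} [0.567 0.154 0.081]
flanged_bushing {'centre': [209.8, 220.9], 'p': 0.82} [ 0.567 -0.298  0.02 ]
```

View pics/top1.png

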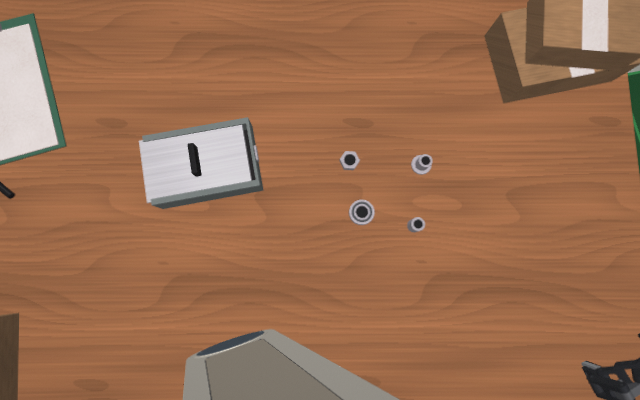

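View pics/scene1.png

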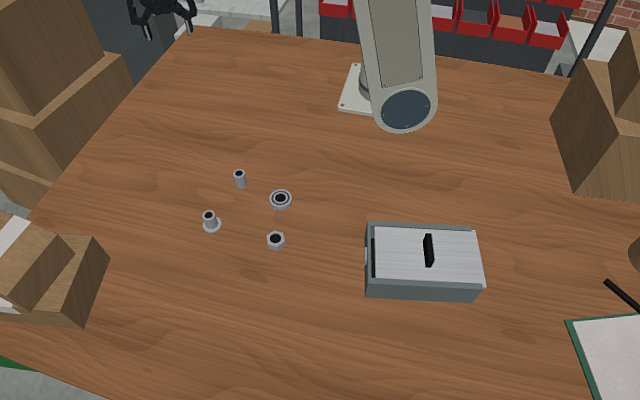

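The top view shows the flanged bushing at about (422,163), with its wide foot visible in both views. The case is at about (200,163) with the handle at (195,160), yawed about +9°, and the cover is slightly open. I'll move above the handle now.

```bash
python3 -m creep '[{"wz":8,"tz":-0.02},{"wz":8,"tz":-0.02},{"tx":-0.049,"ty":-0.035},{"tx":-0.049,"ty":-0.035},{"tx":-0.049,"ty":-0.035},{"tx":-0.049,"ty":-0.035},{"tx":-0.049,"ty":-0.035},{"tx":-0.049,"ty":-0.035},{"tx":-0.049,"ty":-0.035},{"tx":-0.049,"ty":-0.035},{"tx":-0.049,"ty":-0.035},{"tx":-0.049,"ty":-0.035}]' 60
python3 -m creep '[{"tx":-0.049,"ty":-0.035},{"tx":-0.049,"ty":-0.035},{"hand":0.2},{"hand":0.2}]'
python3 - <<'E'
from h import *
o=readout.get_obs(); print(o['tool_pos'],quat(o['orientation']).as_matrix().round(3))
im=cam('wrist'); save(im,'w1.png'); print(im['C'])
for t,z in [('case',.06),('cover_handle',.085),('cover',.059)]:
    for r in spot_in('wrist',t)[:2]: print(t,r,toworld(im,r['centre'],z).round(3))
E
```

```text
[ 0.23415829 -0.49763262  0.19956669] [[ 0.426 -0.905 -0.   ]
 [-0.905 -0.426  0.   ]
 [-0.    -0.    -1.   ]]
[ 0.29565092 -0.46835291  0.37358769]invalid input at $[0]: expected keys tx, ty, tz, wx, wy, wz, hand
invalid input at $[0]: expected keys tx, ty, tz, wx, wy, wz, hand
```

View pics/w1.png

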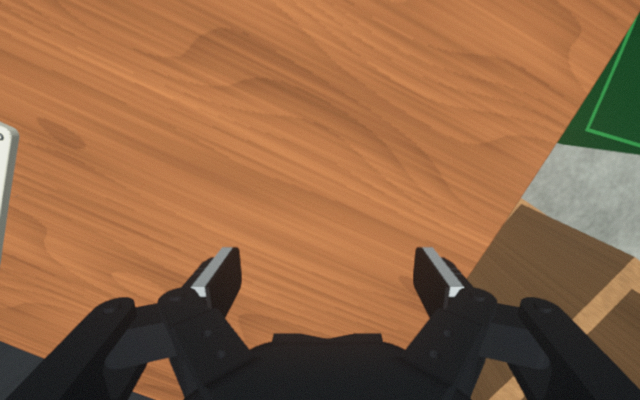

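The arm hasn't moved: the call was refused because every row needs all the keys. The wrist view shows only bench.

```bash
python3 -m creep '[{"tx":0,"ty":0,"tz":-0.02,"wx":0,"wy":0,"wz":8,"hand":1},{"tx":0,"ty":0,"tz":-0.02,"wx":0,"wy":0,"wz":8,"hand":1},{"tx":-0.049,"ty":-0.035,"tz":0,"wx":0,"wy":0,"wz":0,"hand":1},{"tx":-0.049,"ty":-0.035,"tz":0,"wx":0,"wy":0,"wz":0,"hand":1},{"tx":-0.049,"ty":-0.035,"tz":0,"wx":0,"wy":0,"wz":0,"hand":1},{"tx":-0.049,"ty":-0.035,"tz":0,"wx":0,"wy":0,"wz":0,"hand":1},{"tx":-0.049,"ty":-0.035,"tz":0,"wx":0,"wy":0,"wz":0,"hand":1},{"tx":-0.049,"ty":-0.035,"tz":0,"wx":0,"wy":0,"wz":0,"hand":1},{"tx":-0.049,"ty":-0.035,"tz":0,"wx":0,"wy":0,"wz":0,"hand":1},{"tx":-0.049,"ty":-0.035,"tz":0,"wx":0,"wy":0,"wz":0,"hand":1},{"tx":-0.049,"ty":-0.035,"tz":0,"wx":0,"wy":0,"wz":0,"hand":1},{"tx":-0.049,"ty":-0.035,"tz":0,"wx":0,"wy":0,"wz":0,"hand":1}]' 60
python3 -m creep '[{"tx":-0.049,"ty":-0.035,"tz":0,"wx":0,"wy":0,"wz":0,"hand":1},{"tx":-0.049,"ty":-0.035,"tz":0,"wx":0,"wy":0,"wz":0,"hand":1},{"tx":0,"ty":0,"tz":0,"wx":0,"wy":0,"wz":0,"hand":0.2},{"tx":0,"ty":0,"tz":0,"wx":0,"wy":0,"wz":0,"hand":0.2}]'
python3 - <<'E'
from h import *
o=readout.get_obs(); print(o['tool_pos'],quat(o['orientation']).as_matrix().round(3))
im=cam('wrist'); save(im,'w2.png'); print(im['C'])
for t,z in [('case',.06),('cover_handle',.085),('cover',.059)]:
    for r in spot_in('wrist',t)[:2]: print(t,r,toworld(im,r['centre'],z).round(3))
E
```

```text
clock: 2.2
tool_pos: [0.502, 0.044, 0.2398]
orientation: [-0.0, 0.762, -0.648, 0.0]
ft_force: [0.6, -1.6, 0.2]
opening: 0.998
clock: 2.7
tool_pos: [0.5545, 0.1499, 0.2393]
orientation: [0.0, 0.762, -0.648, -0.0]
ft_force: [-0.8, -0.5, -0.6]
opening: 0.612
[0.55446513 0.14987245 0.23926654] [[ 0.161 -0.987 -0.001]
 [-0.987 -0.161 -0.   ]
 [ 0.     0.001 -1.   ]]
[0.62186443 0.16061024 0.4132276 ]
case {'centre': [325.6, 165.4], 'p': 0.92} [0.563 0.153 0.06 ]
cover_handle {'centre': [318.8, 166.3], 'p': 0.87} [0.565 0.161 0.085]
cover {'centre': [318.8, 166.6], 'p': 0.74} [0.56  0.161 0.059]
```

View pics/w2.png

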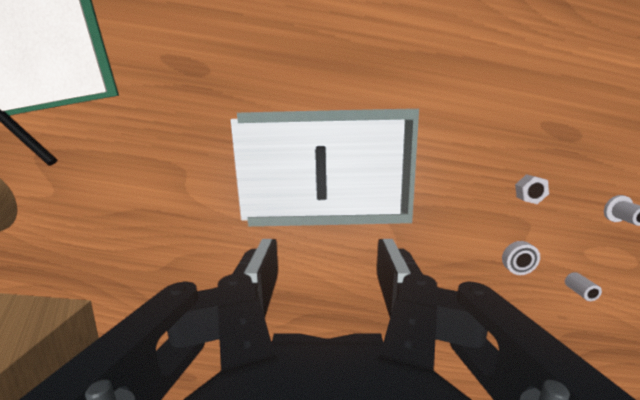

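The handle bar runs from (320,147) to (322,199), nearly square to the jaws. The case rim's right corners are at (419,109) and (412,222). I'll compute the case frame from these.

Run:
```python
from h import *
im=cam('wrist'); np.set_printoptions(precision=4,suppress=True)
h=im['color'].astype(int).sum(2)
m=((h<150)&(np.indices(h.shape)[0]>135)&(np.indices(h.shape)[0]<212)&(np.abs(np.indices(h.shape)[1]-321)<15)).astype(np.uint8)
ys,xs=np.nonzero(m); print(ys.min(),ys.max(),xs.min(),xs.max(), cv2.minAreaRect(np.c_[xs,ys].astype(np.float32)))
for r in (150,165,180,195): print(r,np.nonzero(m[r])[0][[0,-1]])
a=toworld(im,(320.5,147),.089);b=toworld(im,(321.5,199),.089);print(a,b,np.linalg.norm(a-b))
p=toworld(im,(419,109),.063);q=toworld(im,(412,222.5),.063);print(p,q,np.linalg.norm(p-q),np.degrees(np.arctan2(*(p-q)[[1,0]])))
```

```text
147 148 317 322 ((319.5, 147.5), (1.0, 5.0), 90.0)Traceback (most recent call last):
  File "<stdin>", line 6, in <module>
IndexError: index 0 is out of bounds for axis 0 with size 0
```

Run:
```python
from h import *
im=cam('wrist'); np.set_printoptions(precision=4,suppress=True)
h=im['color'].astype(int).sum(2)
for r in (140,143,146,150,165,180,195,198,201): print(r,h[r,310:334])
a=toworld(im,(320.5,147),.089);b=toworld(im,(321.5,199),.089);print(a,b,np.linalg.norm(a-b))
p=toworld(im,(419,109),.063);q=toworld(im,(412,222.5),.063);print(p,q,np.linalg.norm(p-q),np.degrees(np.arctan2(*(p-q)[[1,0]])))
```

```text
140 [696 693 696 696 696 695 693 698 696 698 698 692 698 697 697 699 700 697
 698 694 695 700 696 696]
143 [698 694 695 694 697 695 699 699 705 700 700 702 699 704 698 704 699 700
 703 702 701 699 702 704]
146 [709 705 710 709 693 595 446 370 364 358 358 322 306 397 575 690 706 702
 702 698 706 700 705 703]
150 [696 695 691 587 372 190 157 154 164 165 171 165 166 187 363 611 703 705
 704 702 703 702 701 709]
165 [703 706 709 704 561 277 171 180 179 172 183 175 183 179 306 589 705 711
 710 710 706 710 708 710]
180 [696 699 701 695 591 375 214 179 184 190 181 186 189 177 214 382 615 701
 704 700 700 702 703 700]
195 [682 683 683 687 673 527 290 191 187 182 181 193 188 180 176 323 573 687
 694 689 687 694 696 698]
198 [696 693 696 702 691 562 329 202 188 196 198 192 193 199 228 382 602 694
 700 696 696 699 696 696]
201 [691 696 693 693 699 699 696 693 691 693 701 701 697 697 700 701 702 699
 696 696 701 697 702 701]
[0.5874 0.1611 0.089 ] [0.5288 0.1509 0.089 ] 0.059461146566459094
[0.6456 0.0558 0.063 ] [0.5087 0.0312 0.063 ] 0.13913797719525722 10.199804230380991
```

```bash
python3 -m creep '[{"tx":-0.0054,"ty":-0.0045,"tz":0,"wx":0,"wy":0,"wz":-0.7,"hand":0.2},{"tx":0,"ty":0,"tz":0.05,"wx":0,"wy":0,"wz":0,"hand":0},{"tx":0,"ty":0,"tz":0.05,"wx":0,"wy":0,"wz":0,"hand":0},{"tx":0,"ty":0,"tz":0.04,"wx":0,"wy":0,"wz":0,"hand":0},{"tx":0,"ty":0,"tz":0.02,"wx":0,"wy":0,"wz":0,"hand":0},{"tx":0,"ty":0,"tz":0.013,"wx":0,"wy":0,"wz":0,"hand":0},{"tx":0,"ty":0,"tz":0,"wx":0,"wy":0,"wz":0,"hand":0}]' 40
python3 -m creep '[{"tx":0,"ty":0,"tz":0,"wx":0,"wy":0,"wz":0,"hand":-1},{"tx":0,"ty":0,"tz":0,"wx":0,"wy":0,"wz":0,"hand":-1},{"tx":0,"ty":0,"tz":0,"wx":0,"wy":0,"wz":0,"hand":-1},{"tx":0,"ty":0,"tz":0,"wx":0,"wy":0,"wz":0,"hand":-1}]'
```

```text
clock: 3.88
tool_pos: [0.5582, 0.156, 0.0662]
orientation: [0.0, 0.766, -0.643, -0.0]
ft_force: [-0.4, -0.5, 0.1]
opening: 0.498
clock: 4.38
tool_pos: [0.5584, 0.156, 0.0668]
orientation: [-0.0, 0.765, -0.643, 0.0]
ft_force: [0.0, -0.7, 0.3]
opening: -0.001
```

Run:
```python
from h import *
im=cam('wrist'); save(im,'w3.png'); print(im['C'],spot_in('wrist','cover_handle'))
im2=cam('scene');c=im2['color'][150:350,320:560]; cv2.imwrite('pics/c3.png',np.vstack([cv2.resize(im['color'],(480,300)),cv2.resize(c,(480,300),interpolation=2)])[:,:,::-1])
```

```text
[0.62549895 0.16743681 0.24089872] [{'centre': [315.0, 201.9], 'p': 0.83}]
```

View pics/c3.png

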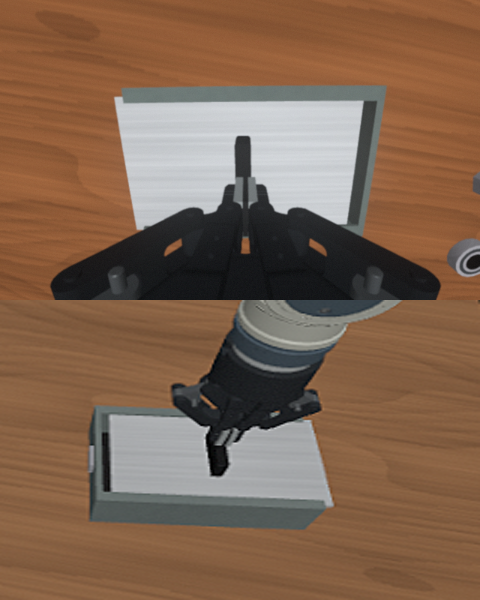

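The fingers show as shut (opening 0) near the robot-side end of the handle. I'll check whether the bar is really between the pads by projecting the TCP and the expected handle corners into this view.

Run:
```python
from h import *
im=cam('wrist'); o=readout.get_obs(); t=o['tool_pos']
print('tcp',proj(im,t),'grasp',proj(im,t+[0,0,.019]))
for n,P in [('far',(.5874,.1611,.089)),('near',(.5288,.1509,.089))]: print(n,proj(im,P))
print(o['opening'],t)
cv2.imwrite('pics/c4.png',cv2.resize(im['color'][140:360,210:430],(660,600),interpolation=cv2.INTER_CUBIC)[:,:,::-1])
```

```text
tcp [326.73677667 226.47309159] grasp [326.70153958 238.60087766]
far [326.54127174 190.09950746]
near [326.62474312 287.60354294]
-0.0044401038705871665 [0.55832235 0.15597602 0.06660801]
```

View pics/c4.png

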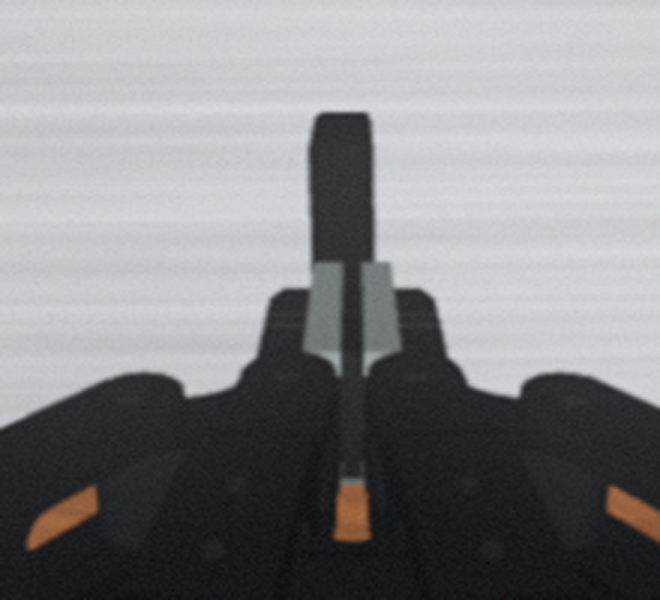

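Run:
```python
from h import *
np.set_printoptions(precision=4,suppress=True)
im=get_image('wrist'); print(np.array(im['hand_eye']),im['f'] if 'f' in im else im['fov_y'],im['cx'],im['cy'],im['k1'])
im=cam('wrist'); t=readout.get_obs()['tool_pos']; Rt=quat(readout.get_obs()['orientation']).as_matrix()
for back in (0,.01,.02,.03,.04,.05): print(back,[proj(im,t+Rt@np.array([x,y,-back])).round(1) for x,y in ((0,-.011),(0.0,.011),(.006,-.011))])
s=cam('scene'); print('scene tcp',proj(s,t),[ (z,(proj(s,[t[0],t[1],z])-[320,150])*[2,1.5]+[0,300]) for z in (.067,.09,.1,.12)])
for P in [(.5874,.1611,.089),(.5288,.1509,.089),(.5874,.1611,.059),(.5288,.1509,.059)]: print((proj(s,P)-[320,150])*[2,1.5]+[0,300])
```

```text
[[ 1.      0.0008  0.0007  0.0003]
 [ 0.0009 -0.9608 -0.2771 -0.0681]
 [ 0.0004  0.2771 -0.9608 -0.174 ]
 [ 0.      0.      0.      1.    ]] 68.62334850495834 326.93669812067395 199.3364443881555 -0.03214433805186441
0 [array([326.7, 210. ]), array([326.8, 242.3]), array([336.3, 210. ])]
0.01 [array([326.7, 215.2]), array([326.8, 249.1]), array([336.8, 215.2])]
0.02 [array([326.7, 221.1]), array([326.7, 256.7]), array([337.4, 221.1])]
0.03 [array([326.7, 227.7]), array([326.7, 265.2]), array([338.1, 227.7])]
0.04 [array([326.6, 235.2]), array([326.7, 274.7]), array([338.8, 235.2])]
0.05 [array([326.6, 243.8]), array([326.7, 285.5]), array([339.6, 243.8])]
scene tcp [426.4338 251.8781] [(0.067, array([212.9726, 452.6405])), (0.09, array([218.5663, 443.2086])), (0.1, array([221.083 , 438.9563])), (0.12, array([226.2788, 430.1606]))]
[221.3121 464.4366]
[215.5271 423.4612]
[213.788  476.2117]
[208.577  436.0031]
```

The pads cover the bar from above in the wrist view, and in the scene view they sit above it. Shut fingers also can't overlap a solid bar. So the fingertips are really about 35 mm higher than the stated TCP suggests, though the camera pose is consistent. I'll open, go down 25 mm in small steps (still clear of the cover) and pinch again.

```bash
python3 -m creep '[{"tx":0,"ty":0,"tz":0,"wx":0,"wy":0,"wz":0,"hand":0},{"tx":0,"ty":0,"tz":0,"wx":0,"wy":0,"wz":0,"hand":0},{"tx":0,"ty":0,"tz":0,"wx":0,"wy":0,"wz":0,"hand":0},{"tx":0,"ty":0,"tz":0.005,"wx":0,"wy":0,"wz":0,"hand":0},{"tx":0,"ty":0,"tz":0.003,"wx":0,"wy":0,"wz":0,"hand":0},{"tx":0,"ty":0,"tz":0.003,"wx":0,"wy":0,"wz":0,"hand":0}]' 40
python3 -m creep '[{"tx":0,"ty":0,"tz":0.004,"wx":0,"wy":0,"wz":0,"hand":0},{"tx":0,"ty":0,"tz":0.005,"wx":0,"wy":0,"wz":0,"hand":0},{"tx":0,"ty":0,"tz":0.005,"wx":0,"wy":0,"wz":0,"hand":0},{"tx":0,"ty":0,"tz":0,"wx":0,"wy":0,"wz":0,"hand":-1},{"tx":0,"ty":0,"tz":0,"wx":0,"wy":0,"wz":0,"hand":-1},{"tx":0,"ty":0,"tz":0,"wx":0,"wy":0,"wz":0,"hand":-1},{"tx":0,"ty":0,"tz":0,"wx":0,"wy":0,"wz":0,"hand":-1}]'
```

```text
clock: 5.48
tool_pos: [0.5583, 0.1559, 0.0552]
orientation: [0.0, 0.765, -0.643, -0.0]
ft_force: [-0.2, -0.4, 0.4]
opening: 0.5
clock: 6.35
tool_pos: [0.5583, 0.156, 0.0417]
orientation: [-0.0, 0.766, -0.643, -0.0]
ft_force: [-1.0, 0.5, -0.4]
opening: 0.131
```

The grip is confirmed: opening 0.131, about 11 mm, on the bar. The fingers are therefore shorter than stated. Now I'll slide the cover open.

```bash
python3 -m creep '[{"tx":-0.01,"ty":0,"tz":0,"wx":0,"wy":0,"wz":0,"hand":-1},{"tx":-0.02,"ty":0,"tz":0,"wx":0,"wy":0,"wz":0,"hand":-1},{"tx":-0.02,"ty":0,"tz":0,"wx":0,"wy":0,"wz":0,"hand":-1},{"tx":-0.02,"ty":0,"tz":0,"wx":0,"wy":0,"wz":0,"hand":-1},{"tx":-0.02,"ty":0,"tz":0,"wx":0,"wy":0,"wz":0,"hand":-1},{"tx":-0.02,"ty":0,"tz":0,"wx":0,"wy":0,"wz":0,"hand":-1},{"tx":-0.01,"ty":0,"tz":0,"wx":0,"wy":0,"wz":0,"hand":-1},{"tx":-0.005,"ty":0,"tz":0,"wx":0,"wy":0,"wz":0,"hand":-1},{"tx":0,"ty":0,"tz":0,"wx":0,"wy":0,"wz":0,"hand":-1}]'
python3 -m creep '[{"tx":0,"ty":0,"tz":0,"wx":0,"wy":0,"wz":0,"hand":0},{"tx":0,"ty":0,"tz":0,"wx":0,"wy":0,"wz":0,"hand":0},{"tx":0,"ty":0,"tz":-0.03,"wx":0,"wy":0,"wz":0,"hand":0},{"tx":0,"ty":0,"tz":-0.06,"wx":0,"wy":0,"wz":0,"hand":0},{"tx":0,"ty":0,"tz":-0.06,"wx":0,"wy":0,"wz":0,"hand":0},{"tx":0,"ty":0,"tz":-0.05,"wx":0,"wy":0,"wz":0,"hand":0}]'
python3 - <<'E'
from h import *
np.set_printoptions(precision=4,suppress=True)
im=cam('wrist'); o=readout.get_obs(); print(o['tool_pos'])
for t,z in [('cover_handle',.075),('flanged_bushing',.02)]:
    for r in spot_in('wrist',t)[:2]: print(t,r,toworld(im,r['centre'],z))
im=cam('top'); 
for t,z in [('cover_handle',.075),('flanged_bushing',.02)]:
    for r in spot_in('top',t)[:2]: print(t,r,toworld(im,r['centre'],z))
E
```

```text
clock: 7.48
tool_pos: [0.5431, 0.2353, 0.0421]
orientation: [-0.011, 0.789, -0.614, -0.015]
ft_force: [2.3, 2.1, -21.2]
opening: 0.124
clock: 8.22
tool_pos: [0.5454, 0.2281, 0.247]
orientation: [-0.013, 0.789, -0.614, -0.013]
ft_force: [0.5, -0.7, 0.2]
opening: 0.499
[0.5468 0.2283 0.2533]
cover_handle {'centre': [324.4, 168.4], 'p': 0.78} [0.5502 0.239  0.075 ]
cover_handle {'centre': [153.4, 167.5], 'p': 0.81} [0.5428 0.2333 0.075 ]
flanged_bushing {'centre': [422.1, 161.2], 'p': 0.92} [ 0.5663 -0.2974  0.02  ]
```

Run:
```python
from h import *
np.set_printoptions(precision=4,suppress=True)
o=readout.get_obs(); print(o['q'],o['tool_pos']); print(quat(o['orientation']).as_matrix())
a=cam('wrist')['color'];b=cam('top')['color'][60:260,60:380]
cv2.imwrite('pics/c5.png',np.vstack([cv2.resize(a,(480,300)),cv2.resize(b,(480,300))])[:,:,::-1])
```

```text
[0.2344 0.3203 0.2167 1.4683 0.0357 3.1282] [0.5448 0.228  0.2425]
[[ 0.2451 -0.9695 -0.0094]
 [-0.9689 -0.2452  0.0344]
 [-0.0357  0.0006 -0.9994]]
```

View pics/c5.png

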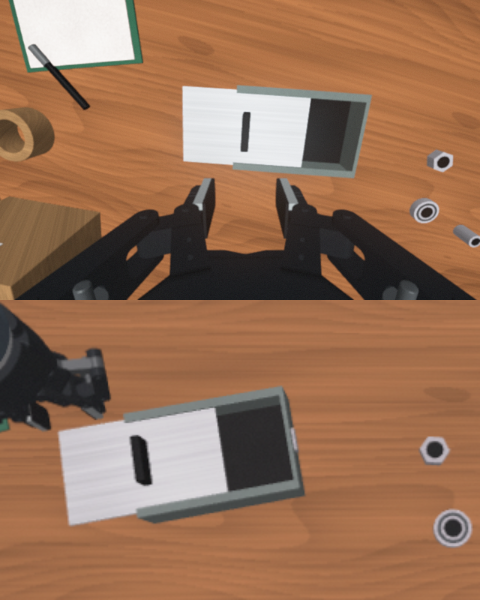

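The cause is the last joint: it hit its limit (q6 = 3.128), so the slide stopped at about 90 mm. The picture shows the case open about 90 mm, with the handle at (140,460) in the lower half. That is enough for the bushing. I'll turn the wrist −86° so the jaws lie along the case's x, away from the limit, and go to the bushing.

```bash
python3 -m creep '[{"tx":0,"ty":0,"tz":0,"wx":0,"wy":2.05,"wz":0,"hand":0.6},{"tx":0,"ty":0,"tz":0,"wx":0,"wy":0,"wz":-10.7,"hand":0.6},{"tx":0,"ty":0,"tz":0,"wx":0,"wy":0,"wz":-10.7,"hand":0.6},{"tx":0,"ty":0,"tz":0,"wx":0,"wy":0,"wz":-10.7,"hand":0.6},{"tx":0,"ty":0,"tz":0,"wx":0,"wy":0,"wz":-10.7,"hand":0.6},{"tx":0,"ty":0,"tz":0,"wx":0,"wy":0,"wz":-10.7,"hand":0.6},{"tx":0,"ty":0,"tz":0,"wx":0,"wy":0,"wz":-10.7,"hand":0.6},{"tx":0,"ty":0,"tz":0,"wx":0,"wy":0,"wz":-10.7,"hand":0.6},{"tx":0,"ty":0,"tz":0,"wx":0,"wy":0,"wz":-10.7,"hand":0.6}]'
python3 -m creep '[{"tx":-0.007,"ty":0.052,"tz":0,"wx":0,"wy":0,"wz":0,"hand":0.6},{"tx":-0.007,"ty":0.052,"tz":0,"wx":0,"wy":0,"wz":0,"hand":0.6},{"tx":-0.007,"ty":0.052,"tz":0,"wx":0,"wy":0,"wz":0,"hand":0.6},{"tx":-0.007,"ty":0.052,"tz":0,"wx":0,"wy":0,"wz":0,"hand":0.6},{"tx":-0.007,"ty":0.052,"tz":0,"wx":0,"wy":0,"wz":0,"hand":0.6},{"tx":-0.007,"ty":0.052,"tz":0,"wx":0,"wy":0,"wz":0,"hand":0.6},{"tx":-0.007,"ty":0.052,"tz":0,"wx":0,"wy":0,"wz":0,"hand":0.6},{"tx":-0.007,"ty":0.052,"tz":0,"wx":0,"wy":0,"wz":0,"hand":0.6},{"tx":-0.007,"ty":0.052,"tz":0,"wx":0,"wy":0,"wz":0,"hand":0.6},{"tx":-0.007,"ty":0.052,"tz":0,"wx":0,"wy":0,"wz":0,"hand":0.6},{"tx":0,"ty":0,"tz":0,"wx":0,"wy":0,"wz":0,"hand":0.6}]'
python3 - <<'E'
from h import *
np.set_printoptions(precision=4,suppress=True)
im=cam('wrist'); o=readout.get_obs(); print(o['tool_pos'],o['q']); Rm=quat(o['orientation']).as_matrix(); print(Rm)
save(im,'w6.png')
for r in spot_in('wrist','flanged_bushing')[:2]:
  for z in (.02,.04):
    P=toworld(im,r['centre'],z); print(r,P,'tool',Rm.T@(P-o['tool_pos']))
E
```

```text
clock: 9.75
tool_pos: [0.5454, 0.2262, 0.2424]
orientation: [0.0, 0.996, 0.09, -0.001]
ft_force: [-0.7, -0.7, -0.9]
opening: 0.8
clock: 11.12
tool_pos: [0.5663, -0.3015, 0.2403]
orientation: [-0.001, 0.996, 0.085, -0.002]
ft_force: [-0.4, 0.4, 0.3]
opening: 0.802
[ 0.5665 -0.2995  0.2408] [-0.6171  0.4182  0.3625  1.5184 -0.0002  0.7816]
[[ 0.9852  0.1712 -0.0028]
 [ 0.1712 -0.9852  0.0018]
 [-0.0025 -0.0022 -1.    ]]
{'centre': [326.7, 167.1], 'p': 0.92} [ 0.5626 -0.2996  0.02  ] tool [-0.0033 -0.0001  0.2208]
{'centre': [326.7, 167.1], 'p': 0.92} [ 0.5621 -0.2962  0.04  ] tool [-0.0032 -0.0036  0.2008]
```

View pics/w6.png

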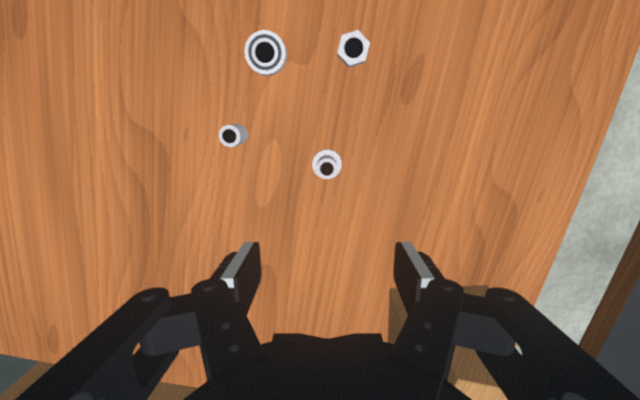

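The flanged bushing is at (327,165), with its foot visible as a wider ring. The plain bushing is at (230,135), the bearing at (265,50) and the nut at (353,47). I'm almost directly above it. I'll descend, slowing down near the end.

```bash
python3 -m creep '[{"tx":-0.0033,"ty":0,"tz":0.05,"wx":0,"wy":0,"wz":0,"hand":0.5},{"tx":0,"ty":0,"tz":0.06,"wx":0,"wy":0,"wz":0,"hand":0.5},{"tx":0,"ty":0,"tz":0.06,"wx":0,"wy":0,"wz":0,"hand":0.5},{"tx":0,"ty":0,"tz":0.04,"wx":0,"wy":0,"wz":0,"hand":0.5},{"tx":0,"ty":0,"tz":0.01,"wx":0,"wy":0,"wz":0,"hand":0.5},{"tx":0,"ty":0,"tz":0.01,"wx":0,"wy":0,"wz":0,"hand":0.5},{"tx":0,"ty":0,"tz":0,"wx":0,"wy":0,"wz":0,"hand":0.5}]'
python3 -m creep '[{"tx":0,"ty":0,"tz":0.005,"wx":0,"wy":0,"wz":0,"hand":0.5},{"tx":0,"ty":0,"tz":0.005,"wx":0,"wy":0,"wz":0,"hand":0.5},{"tx":0,"ty":0,"tz":0,"wx":0,"wy":0,"wz":0,"hand":0.5}]'
python3 - <<'E'
from h import *
im=cam('wrist'); cv2.imwrite('pics/w7.png',im['color'][100:400,120:540][:,:,::-1])
E
```

```text
clock: 12.1
tool_pos: [0.5641, -0.2984, 0.0132]
orientation: [-0.0, 0.996, 0.087, 0.0]
ft_force: [0.2, 0.1, -0.4]
opening: 0.75
clock: 12.48
tool_pos: [0.5632, -0.2984, 0.002]
orientation: [-0.001, 0.996, 0.087, -0.0]
ft_force: [-0.0, -0.5, -0.6]
opening: 0.75
```

View pics/w7.png

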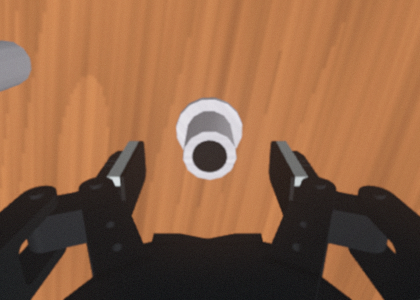

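The bushing top (crop (209,155)) is centred between the jaws. I'll continue down in small steps, watching the force.

```bash
python3 -m creep '[{"tx":0,"ty":0,"tz":0.004,"wx":0,"wy":0,"wz":0,"hand":0.3},{"tx":0,"ty":0,"tz":0.004,"wx":0,"wy":0,"wz":0,"hand":0.3},{"tx":0,"ty":0,"tz":0.003,"wx":0,"wy":0,"wz":0,"hand":0.3}]'
python3 -m creep '[{"tx":0,"ty":0,"tz":0.003,"wx":0,"wy":0,"wz":0,"hand":0.3},{"tx":0,"ty":0,"tz":0.003,"wx":0,"wy":0,"wz":0,"hand":0.3},{"tx":0,"ty":0,"tz":0,"wx":0,"wy":0,"wz":0,"hand":0.3}]'
python3 -m creep '[{"tx":0,"ty":0,"tz":0,"wx":0,"wy":0,"wz":0,"hand":-1},{"tx":0,"ty":0,"tz":0,"wx":0,"wy":0,"wz":0,"hand":-1},{"tx":0,"ty":0,"tz":0,"wx":0,"wy":0,"wz":0,"hand":-1},{"tx":0,"ty":0,"tz":0,"wx":0,"wy":0,"wz":0,"hand":-1}]' 40
```

```text
clock: 12.9
tool_pos: [0.5633, -0.2983, -0.0091]
orientation: [-0.001, 0.996, 0.087, -0.0]
ft_force: [0.6, -0.0, 1.0]
opening: 0.648
clock: 13.28
tool_pos: [0.5633, -0.2983, -0.015]
orientation: [-0.001, 0.996, 0.087, -0.0]
ft_force: [-0.2, -0.2, 0.5]
opening: 0.651
clock: 13.78
tool_pos: [0.5636, -0.2985, -0.0144]
orientation: [-0.0, 0.996, 0.087, 0.0]
ft_force: [0.3, -0.7, 4.1]
opening: 0.314
```

It's gripped: opening 0.314, about 27 mm, so the pads are on the barrel and not the 42 mm flange. Next I'll lift it and carry it over the case opening.

```bash
python3 -m creep '[{"tx":0,"ty":0,"tz":-0.02,"wx":0,"wy":0,"wz":0,"hand":-1},{"tx":0,"ty":0,"tz":-0.04,"wx":0,"wy":0,"wz":0,"hand":-1},{"tx":0,"ty":0,"tz":-0.05,"wx":0,"wy":0,"wz":0,"hand":-1},{"tx":0,"ty":0,"tz":-0.04,"wx":0,"wy":0,"wz":0,"hand":-1}]' 60
python3 -m creep '[{"tx":0.004,"ty":-0.02,"tz":0,"wx":0,"wy":0,"wz":0,"hand":-1},{"tx":0.009,"ty":-0.045,"tz":0,"wx":0,"wy":0,"wz":0,"hand":-1},{"tx":0.009,"ty":-0.05,"tz":0,"wx":0,"wy":0,"wz":0,"hand":-1},{"tx":0.009,"ty":-0.05,"tz":0,"wx":0,"wy":0,"wz":0,"hand":-1},{"tx":0.009,"ty":-0.05,"tz":0,"wx":0,"wy":0,"wz":0,"hand":-1},{"tx":0.009,"ty":-0.05,"tz":0,"wx":0,"wy":0,"wz":0,"hand":-1},{"tx":0.009,"ty":-0.05,"tz":0,"wx":0,"wy":0,"wz":0,"hand":-1},{"tx":0.009,"ty":-0.045,"tz":0,"wx":0,"wy":0,"wz":0,"hand":-1},{"tx":0.006,"ty":-0.025,"tz":0,"wx":0,"wy":0,"wz":0,"hand":-1},{"tx":0,"ty":0,"tz":0,"wx":0,"wy":0,"wz":0,"hand":-1}]'
python3 - <<'E'
from h import *
np.set_printoptions(precision=4,suppress=True)
im=cam('wrist'); save(im,'w8.png'); o=readout.get_obs(); print(o['tool_pos'],spot_in('wrist','cover_handle')[:1],spot_in('wrist','case')[:1])
yx=np.array([-.1736,.9848]);x=np.array([.9848,.1736]);c=np.array([.559,.147])
for a,b in [(-.058,-.099),(.058,-.099),(-.058,-.009),(.058,-.009)]:
    P=c+a*x+b*yx; print((a,b),proj(im,[*P,.06]))
E
```

```text
clock: 14.28
tool_pos: [0.5634, -0.2985, 0.1368]
orientation: [-0.001, 0.996, 0.087, -0.0]
ft_force: [1.4, 0.7, -2.8]
opening: 0.302
clock: 15.52
tool_pos: [0.5674, 0.0955, 0.1342]
orientation: [-0.001, 0.996, 0.089, -0.001]
ft_force: [0.0, -0.1, -1.2]
opening: 0.302
[0.5676 0.0943 0.1344] [] [{'centre': [332.0, 110.4], 'p': 0.92}]
(-0.058, -0.099) [267.685  246.4929]
(0.058, -0.099) [392.9258 246.8847]
(-0.058, -0.009) [261.9942 148.4688]
(0.058, -0.009) [399.7402 148.8262]
```

View pics/w8.png

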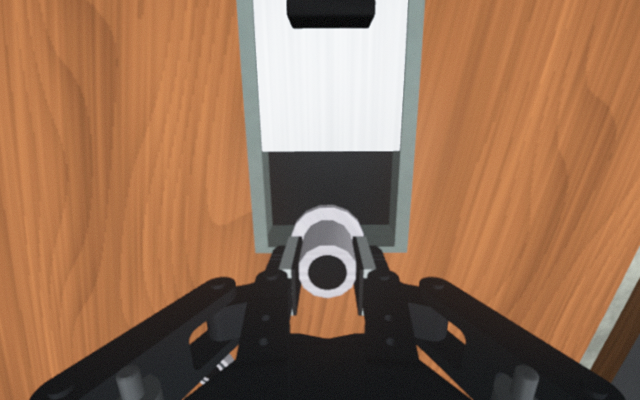

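The bushing hangs upright over the opening. The cover edge is at row 151, matching an opening of about 0.088, and the case walls are where predicted. Lowering now.

```bash
python3 -m creep '[{"tx":0,"ty":0,"tz":0.03,"wx":0,"wy":0,"wz":0,"hand":-1},{"tx":0,"ty":0,"tz":0.03,"wx":0,"wy":0,"wz":0,"hand":-1},{"tx":0,"ty":0,"tz":0.02,"wx":0,"wy":0,"wz":0,"hand":-1},{"tx":0,"ty":0,"tz":0.02,"wx":0,"wy":0,"wz":0,"hand":-1},{"tx":0,"ty":0,"tz":0.015,"wx":0,"wy":0,"wz":0,"hand":-1},{"tx":0,"ty":0,"tz":0.008,"wx":0,"wy":0,"wz":0,"hand":-1},{"tx":0,"ty":0,"tz":0,"wx":0,"wy":0,"wz":0,"hand":-1}]'
python3 -m creep '[{"tx":0,"ty":0,"tz":0.004,"wx":0,"wy":0,"wz":0,"hand":-1},{"tx":0,"ty":0,"tz":0.004,"wx":0,"wy":0,"wz":0,"hand":-1},{"tx":0,"ty":0,"tz":0.004,"wx":0,"wy":0,"wz":0,"hand":-1},{"tx":0,"ty":0,"tz":0.004,"wx":0,"wy":0,"wz":0,"hand":-1},{"tx":0,"ty":0,"tz":0,"wx":0,"wy":0,"wz":0,"hand":-1}]'
```

```text
clock: 16.55
tool_pos: [0.5684, 0.0931, 0.0125]
orientation: [-0.001, 0.996, 0.087, -0.001]
ft_force: [0.0, 0.3, -0.6]
opening: 0.303
clock: 17.18
tool_pos: [0.5684, 0.0934, -0.0036]
orientation: [-0.001, 0.996, 0.087, -0.001]
ft_force: [0.1, 0.6, -1.2]
opening: 0.302
```

```bash
python3 -m creep '[{"tx":0,"ty":0,"tz":0.002,"wx":0,"wy":0,"wz":0,"hand":-1},{"tx":0,"ty":0,"tz":0.002,"wx":0,"wy":0,"wz":0,"hand":-1},{"tx":0,"ty":0,"tz":0,"wx":0,"wy":0,"wz":0,"hand":-1}]'
python3 -m creep '[{"tx":0,"ty":0,"tz":0.001,"wx":0,"wy":0,"wz":0,"hand":-1},{"tx":0,"ty":0,"tz":0,"wx":0,"wy":0,"wz":0,"hand":-1}]'
```

```text
clock: 17.55
tool_pos: [0.5685, 0.0934, -0.0074]
orientation: [-0.001, 0.996, 0.087, -0.0]
ft_force: [-0.4, 0.7, -2.5]
opening: 0.309
clock: 17.8
tool_pos: [0.5686, 0.0934, -0.0082]
orientation: [-0.001, 0.996, 0.087, -0.0]
ft_force: [-0.3, 0.1, -1.2]
opening: 0.301
```

```bash
python3 -m creep '[{"tx":0,"ty":0,"tz":0.001,"wx":0,"wy":0,"wz":0,"hand":-1},{"tx":0,"ty":0,"tz":0,"wx":0,"wy":0,"wz":0,"hand":0},{"tx":0,"ty":0,"tz":0,"wx":0,"wy":0,"wz":0,"hand":0},{"tx":0,"ty":0,"tz":0,"wx":0,"wy":0,"wz":0,"hand":0},{"tx":0,"ty":0,"tz":-0.01,"wx":0,"wy":0,"wz":0,"hand":0},{"tx":0,"ty":0,"tz":-0.03,"wx":0,"wy":0,"wz":0,"hand":0},{"tx":0,"ty":0,"tz":-0.05,"wx":0,"wy":0,"wz":0,"hand":0},{"tx":0,"ty":0,"tz":-0.06,"wx":0,"wy":0,"wz":0,"hand":0},{"tx":0,"ty":0,"tz":-0.06,"wx":0,"wy":0,"wz":0,"hand":0},{"tx":0,"ty":0,"tz":0,"wx":0,"wy":0,"wz":0,"hand":0}]'
python3 - <<'E'
from h import *
im=cam('wrist'); save(im,'w9.png'); o=readout.get_obs(); print(o['tool_pos'],quat(o['orientation']).as_matrix().round(4))
for r in spot_in('wrist','cover_handle')[:2]: print(r,toworld(im,r['centre'],.089))
for r in spot_in('wrist','flanged_bushing')[:2]: print(r,toworld(im,r['centre'],.036))
E
```

```text
clock: 19.05
tool_pos: [0.5706, 0.0932, 0.2066]
orientation: [-0.0, 0.996, 0.087, 0.004]
ft_force: [0.9, -0.3, -1.5]
opening: 0.493
[0.56962406 0.09319117 0.20364684] [[ 9.848e-01  1.734e-01  4.500e-03]
 [ 1.734e-01 -9.848e-01  1.400e-03]
 [ 4.700e-03 -6.000e-04 -1.000e+00]]
{'centre': [326.0, 66.1], 'p': 0.77} [0.54885938 0.20497011 0.089     ]
{'centre': [324.1, 171.4], 'p': 0.79} [0.56550502 0.09792684 0.036     ]
```

View pics/w9.png

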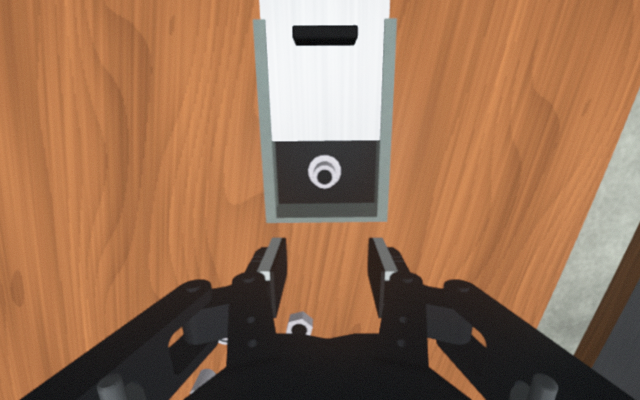

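The bushing stands upright inside the case: its foot ring is at (324,170), concentric with the barrel and clear of the cover edge at row 140. The handle is at (325,33). I'll turn the wrist another −90° to stay away from the joint limit and move over the handle.

```bash
python3 -m creep '[{"tx":0,"ty":0,"tz":0,"wx":0,"wy":0,"wz":-10,"hand":0},{"tx":0,"ty":0,"tz":0,"wx":0,"wy":0,"wz":-10,"hand":0},{"tx":0,"ty":0,"tz":0,"wx":0,"wy":0,"wz":-10,"hand":0},{"tx":0,"ty":0,"tz":0,"wx":0,"wy":0,"wz":-10,"hand":0},{"tx":0,"ty":0,"tz":0,"wx":0,"wy":0,"wz":-10,"hand":0},{"tx":0,"ty":0,"tz":0,"wx":0,"wy":0,"wz":-10,"hand":0},{"tx":0,"ty":0,"tz":0,"wx":0,"wy":0,"wz":-10,"hand":0},{"tx":0,"ty":0,"tz":0,"wx":0,"wy":0,"wz":-10,"hand":0},{"tx":0,"ty":0,"tz":0,"wx":0,"wy":0,"wz":-10,"hand":0}]'
python3 -m creep '[{"tx":0.036,"ty":0,"tz":0,"wx":0,"wy":0,"wz":0,"hand":0},{"tx":0.036,"ty":0,"tz":0,"wx":0,"wy":0,"wz":0,"hand":0},{"tx":0.036,"ty":0,"tz":0,"wx":0,"wy":0,"wz":0,"hand":0},{"tx":0.036,"ty":0,"tz":0,"wx":0,"wy":0,"wz":0,"hand":0},{"tx":0,"ty":0,"tz":0,"wx":0,"wy":0,"wz":0,"hand":0},{"tx":0,"ty":0,"tz":0,"wx":0,"wy":0,"wz":0,"hand":0}]'
python3 - <<'E'
from h import *
im=cam('wrist'); save(im,'w10.png'); o=readout.get_obs(); Rm=quat(o['orientation']).as_matrix(); print(o['tool_pos'],o['q'],Rm.round(4))
for r in spot_in('wrist','cover_handle')[:2]: P=toworld(im,r['centre'],.08);print(r,P,'tool',Rm.T@(P-o['tool_pos']))
g=im['color'].astype(int).sum(2); p=proj(im,[.544,.2355,.089]); print('pred',p)
for r in range(int(p[1])-40,int(p[1])+40,6):
    c=np.nonzero(g[r,270:380]<330)[0]+270; print(r,c[[0,-1]] if len(c) else '-', len(c))
E
```

```text
clock: 20.32
tool_pos: [0.5679, 0.0931, 0.1991]
orientation: [-0.002, 0.641, 0.768, -0.001]
ft_force: [0.4, 0.2, -0.4]
opening: 0.5
clock: 21.08
tool_pos: [0.5433, 0.2346, 0.1999]
orientation: [-0.001, 0.643, 0.766, -0.001]
ft_force: [0.6, 0.1, 0.1]
opening: 0.501
[0.54357732 0.23422463 0.20013593] [2.64492442e-01 3.32141635e-01 1.28117014e-01 1.36852031e+00
 1.15775105e-03 9.06154453e-02] [[-1.730e-01  9.849e-01 -2.000e-03]
 [ 9.849e-01  1.730e-01  7.000e-04]
 [ 1.000e-03 -1.800e-03 -1.000e+00]]
{'centre': [333.4, 180.8], 'p': 0.56} [0.53439711 0.23964155 0.08      ] tool [ 0.00680391 -0.00788284  0.12015751]
pred [327.83184889 191.24105825]
151 - 0
157 [322 330] 9
163 [321 331] 11
169 [321 331] 11
175 [321 331] 11
181 [321 331] 11
187 [321 331] 11
193 [322 331] 10
199 [322 331] 10
205 [322 331] 10
211 [322 331] 10
217 - 0
223 - 0
229 - 0
```

Bar centred between the jaws, so I'll descend, pinch and slide it shut.

```bash
python3 -m creep '[{"tx":-0.0007,"ty":0,"tz":0.05,"wx":0,"wy":0,"wz":0,"hand":0},{"tx":0,"ty":0,"tz":0.05,"wx":0,"wy":0,"wz":0,"hand":0},{"tx":0,"ty":0,"tz":0.04,"wx":0,"wy":0,"wz":0,"hand":0},{"tx":0,"ty":0,"tz":0.014,"wx":0,"wy":0,"wz":0,"hand":0},{"tx":0,"ty":0,"tz":0.005,"wx":0,"wy":0,"wz":0,"hand":0},{"tx":0,"ty":0,"tz":0,"wx":0,"wy":0,"wz":0,"hand":-1},{"tx":0,"ty":0,"tz":0,"wx":0,"wy":0,"wz":0,"hand":-1},{"tx":0,"ty":0,"tz":0,"wx":0,"wy":0,"wz":0,"hand":-1},{"tx":0,"ty":0,"tz":0,"wx":0,"wy":0,"wz":0,"hand":-1}]' 50
python3 -m creep '[{"tx":-0.005,"ty":0,"tz":0,"wx":0,"wy":0,"wz":0,"hand":-1},{"tx":-0.01,"ty":0,"tz":0,"wx":0,"wy":0,"wz":0,"hand":-1},{"tx":-0.015,"ty":0,"tz":0,"wx":0,"wy":0,"wz":0,"hand":-1},{"tx":-0.015,"ty":0,"tz":0,"wx":0,"wy":0,"wz":0,"hand":-1},{"tx":-0.015,"ty":0,"tz":0,"wx":0,"wy":0,"wz":0,"hand":-1},{"tx":-0.01,"ty":0,"tz":0,"wx":0,"wy":0,"wz":0,"hand":-1},{"tx":-0.005,"ty":0,"tz":0,"wx":0,"wy":0,"wz":0,"hand":-1},{"tx":0,"ty":0,"tz":0,"wx":0,"wy":0,"wz":0,"hand":-1}]'
```

```text
clock: 22.3
tool_pos: [0.5447, 0.2346, 0.0435]
orientation: [0.0, 0.643, 0.766, 0.001]
ft_force: [-0.7, -1.7, 6.5]
opening: 0.122
clock: 23.3
tool_pos: [0.5584, 0.1604, 0.0435]
orientation: [0.001, 0.643, 0.766, 0.002]
ft_force: [1.3, -2.0, 5.7]
opening: 0.123
```

```bash
python3 -m creep '[{"tx":-0.004,"ty":0,"tz":0,"wx":0,"wy":0,"wz":0,"hand":-1},{"tx":-0.004,"ty":0,"tz":0,"wx":0,"wy":0,"wz":0,"hand":-1},{"tx":-0.002,"ty":0,"tz":0,"wx":0,"wy":0,"wz":0,"hand":-1},{"tx":0,"ty":0,"tz":0,"wx":0,"wy":0,"wz":0,"hand":-1}]'
python3 -m creep '[{"tx":-0.002,"ty":0,"tz":0,"wx":0,"wy":0,"wz":0,"hand":-1},{"tx":-0.002,"ty":0,"tz":0,"wx":0,"wy":0,"wz":0,"hand":-1},{"tx":0,"ty":0,"tz":0,"wx":0,"wy":0,"wz":0,"hand":-1}]'
```

```text
clock: 23.8
tool_pos: [0.5602, 0.1511, 0.0436]
orientation: [0.001, 0.643, 0.766, 0.002]
ft_force: [1.9, 0.1, 5.7]
opening: 0.122
clock: 24.18
tool_pos: [0.5606, 0.1489, 0.0436]
orientation: [-0.0, 0.642, 0.766, 0.003]
ft_force: [1.6, 8.9, 5.9]
opening: 0.12
```

The lengthwise force rose to about 9 N with the tool barely moving, so the cover is at its stop. I'll release, retreat and check.

```bash
python3 -m creep '[{"tx":0,"ty":0,"tz":0,"wx":0,"wy":0,"wz":0,"hand":0},{"tx":0,"ty":0,"tz":0,"wx":0,"wy":0,"wz":0,"hand":0},{"tx":0,"ty":0,"tz":0,"wx":0,"wy":0,"wz":0,"hand":0},{"tx":0,"ty":0,"tz":-0.02,"wx":0,"wy":0,"wz":0,"hand":0},{"tx":0,"ty":0,"tz":-0.05,"wx":0,"wy":0,"wz":0,"hand":0},{"tx":0,"ty":0,"tz":-0.06,"wx":0,"wy":0,"wz":0,"hand":0},{"tx":0,"ty":0,"tz":-0.06,"wx":0,"wy":0,"wz":0,"hand":0},{"tx":0,"ty":0,"tz":-0.03,"wx":0,"wy":0,"wz":0,"hand":0},{"tx":0,"ty":0,"tz":0,"wx":0,"wy":0,"wz":0,"hand":0}]'
python3 - <<'E'
from h import *
im=cam('wrist'); save(im,'w11.png'); o=readout.get_obs(); print(o['tool_pos'],o['ft_force'],o['clock'])
E
```

```text
clock: 25.3
tool_pos: [0.5602, 0.1465, 0.2642]
orientation: [0.001, 0.643, 0.766, 0.002]
ft_force: [-0.6, 0.2, -0.5]
opening: 0.498
[0.55961601 0.14643464 0.26232417] [ 0.29579064 -0.23748286 -0.78417228] 25.35
```

View pics/w11.png

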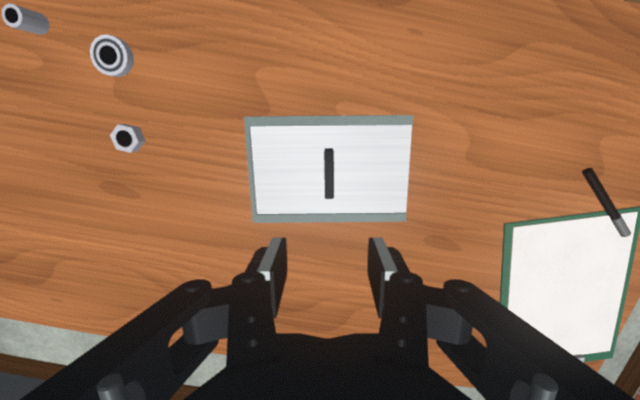

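The cover is shut. It meets the −y wall at column 252 with no dark gap, and at the right end it is flush with the side walls at about column 410. The handle is at (329,173), and the other three parts are where they were. Handing in.

```bash
python3 -c "
from workcell import ticket
print(ticket.sign_off())"
```

```text
the job is handed in; nothing more can be done
None
```

The flanged bushing is standing on its flange inside the case, the cover is shut, and I handed the job in at about 25 s of the 56 s allowed. I slid the cover back about 90 mm, picked the bushing up by its barrel, set it down at about y = −54 mm in the case frame, and slid the cover back to its stop.

**Last checks:**
- Before I closed the cover, the wrist picture showed the bushing upright on the case floor, with its foot ring and barrel concentric and clear of the cover edge. I could not see it after the cover was shut.
- The cover met its stop at about 9 N. The final picture shows no gap at the end wall, the robot touching nothing, and the other three parts where they were.

**What did not go as planned:**
- **First call:** it was refused because every row needs all seven keys. Nothing moved.
- **First pinch on the handle:** it closed on air. The fingertips appear to be about 35–40 mm short of the stated tool point, so I worked to lower tool heights, checking force and opening as I went.
- **Opening slide:** it stopped at about 90 mm of the planned 135 mm because the last joint reached its range limit. The wrist twisted slightly, with about 21 N on it. The opening was still enough, and I did the rest with the wrist turned the other way.
- **Handle detections:** some of the network's results near the end were a centimetre or more off, so I used the picture and pixel values instead.

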